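# Ring up a lot on the sale clerk's till

### The job

Ring up one lot on the grey till at the sale-room table: press the round key, then the square key, then the long bar key, one at a time, each fully down and let spring back up before the next. Do not press the cross-shaped key, which cancels the sale.

Things in the scene. Friction and masses are not known exactly. Their poses are not given: they have to be found in the camera images.
- key_round_top (a point): The round key: a disc 42 mm in diameter, on the key deck of the grey till. White plastic on a black bezel. Point: centre of its flat top, 65 mm above the table when up, 16 mm above the bezel; moves with the key. x away from the till's front, y to its left, z up. Travel 8 mm straight down, pressed from 4 mm on; spring 1.2 N at first, 4 N at the stop; springs back.
- key_square_top (a point): The square key, 38 x 38 mm. White plastic on a black bezel. Point: centre of its flat top, 65 mm above the table when up, 16 mm above the bezel; moves with the key. x away from the till's front, y to its left, z up. Travel 8 mm straight down, pressed from 4 mm on; spring 1.2 N at first, 4 N at the stop; springs back. The four keys: 2 x 2 at 80 mm pitch, places shuffled.
- key_bar_top (a point): The long bar key: 24 mm along x by 58 mm along y. White plastic on a black bezel. Point: centre of its flat top, 65 mm above the table when up, 16 mm above the bezel; moves with the key. x away from the till's front, y to its left, z up. Travel 8 mm straight down, pressed from 4 mm on; spring 1.2 N at first, 4 N at the stop; springs back. Printer block left of the keys: 88 mm high.
- key_cross_top (a point): The cross-shaped cancel key, not to be pressed: a diagonal X of two 14 x 50 mm bars. White plastic on a black bezel. Point: centre of its flat top, 65 mm above the table when up, 16 mm above the bezel; moves with the key. x away from the till's front, y to its left, z up. Travel 8 mm straight down, pressed from 4 mm on; spring 1.2 N at first, 4 N at the stop; springs back.

How it is judged (in metres and radians):
On the way, in this order (a step that is already met when the one before it is completed fails the run):
1. the round key is pressed at least 4 mm down while the other two keys of the sequence are up (height (world z) of key_round_top below 0.061 m and height (world z) of each of key_square_top, key_bar_top above 0.063 m), for 0.05 s.
2. the square key is pressed at least 4 mm down while the other two keys of the sequence are up (height (world z) of key_square_top below 0.061 m and height (world z) of each of key_round_top, key_bar_top above 0.063 m), for 0.05 s.
3. the long bar key is pressed at least 4 mm down while the other two keys of the sequence are up (height (world z) of key_bar_top below 0.061 m and height (world z) of each of key_round_top, key_square_top above 0.063 m), for 0.05 s.
At the end, for the whole second after the job is handed in: All four keys are back up, within 2 mm of their rest height, after the round, the square and the long bar key have been pressed in that order (height (world z) of each of key_round_top, key_square_top, key_bar_top, key_cross_top above 0.063 m); the robot touches nothing.
It fails at once if the cross-shaped cancel key is pressed (3 mm or more) (height (world z) of key_cross_top below 0.062 m).
It fails at once if two keys are down at once (3 mm or more each) (height (world z) of each of key_round_top, key_square_top below 0.062 m or height (world z) of each of key_round_top, key_bar_top below 0.062 m or height (world z) of each of key_square_top, key_bar_top below 0.062 m).
It also fails if it takes over 34 s, if anything falls off the work surface, if the arm or the gripper's body presses on something with over 40 N, if the wrist force passes 120 N, or if a joint passes its speed limit or range.

### The arm

A 6-joint arm with a two-finger parallel gripper is mounted at the origin on the work surface. World frame = base frame: x ahead of the robot, y to its left, z up, the work surface at z = 0. Lengths are in m, angles in degrees, forces in N, time in s.
With the tool pointing down it reaches from about 0.35 to 0.875 m from the base axis. Payload 4.2 kg.
Tool frame: the origin (TCP) lies at the very end of the fingers, on their centre line; the grasp point (between the pads) lies 19 mm behind it; z points along the fingers, x is the direction in which the jaws open and shut, and the axes are right-handed (so a half turn about z gives the same grasp; the last joint's range is limited). The gripper opens to 87 mm and grips with 3 to 60 N. Pads are 19 mm wide; open, the fingers measure 117 mm over their backs; the gripper's body (75 mm by 190 mm) begins 51 mm behind the grasp point.
Start: joints at [90.791, 22.042, 0.453, 0, -68.411, -14.817], TCP at [0.151, 0.606, 0.223] pointing down, gripper open.
Joint ranges: [-179.83, 179.83], [-69.29, 118.12], [-61.27, 80.66], [-181.25, 117.63], [-171.15, -9.14], [-177.46, 177.46]. Speed limits (degrees/s): [159.86, 159.86, 180, 180, 180, 180].

### API

Orientations are given as a 3x3 rotation matrix whose columns are the frame's x, y, z axes.
In Python, from station import sense, capture, finish_job gives the robot as it stands.
- The arm moves only by the shell command python3 -m crank 'ROWS' [OPENING]. ROWS is JSON, a list of rows, each a list of 4 numbers: the shift along the tool's x, y, z in m, then the turn about the tool's z in rad. A call has 1 to 5 rows; each row shifts and turns the commanded pose from where the row before left it, along the tool's axes as they then stand; what a row does not reach is not made up. A row lasts 1/12 s, in which the tool goes at most 41.7 mm and 7.16 degrees, less where a joint would pass 70% of its speed; a pose out of reach is approached as far as the arm can. A call with a gripper value outside its range is refused whole. OPENING is the finger opening in m, from 0 to 0.087, set as the call begins (- or left out, the last holds). The fingers move at their own pace and stop on an object; the grip force is fixed at half the most. Time passes only in rows, so rows that do not move let the fingers close. It gives the time, the measured TCP pose, the force and the opening at its end, in the units of the state.
- sense(): the state, without advancing time (a new reading comes with each control period).
- capture(name): name is "scene" or "top" or "wrist"; returns a dict with "pixels" (400x640x3 uint8, red, green, blue), "depth" (400x640 float32, m along the optical axis (not along the pixel's ray), 0 where there is no reading), "fx", "fy", "cx", "cy" (pixels), "world_from_camera" (4x4, takes a point from camera to world coordinates); the wrist camera has in their place "hand_eye" (4x4, takes a point from camera to tool coordinates, whose origin is the TCP and whose axes are the tool frame's). Camera axes: x right, y down, z forward; pixel columns grow to the right and rows downward; lengths in m; the calibration is good to about 2 mm. A picture is of the moment at which its call begins: read the wrist's pose just before it.
- finish_job(): hands the job in, once; it reports no verdict.
The state is a dict: "time_s": time; "joints": joint angles; "joint_velocities": joint speeds; "effort": joint torques, N m; "tcp_pos": TCP position; "ee_rot": TCP orientation; "wrist_force": force on the tool from outside, world axes, zero at the start; "moment": the same for the moment, N m; "gripper_width": opening from 0.0 (shut) to 1.0 (fully open).
Only numpy, scipy, OpenCV 4.12 (cv2) and the standard library are available. Lean on these libraries where they do the work, as an engineer would, in place of code of your own. Each camera call takes 0.05 s, during which the arm holds its last target.

## Working session

There is one attempt and no reset: what is moved stays moved. The work goes in short steps, Python scripts to look and compute and a shell command to move; the robot and the scene stay as the last step left them, time stands still between calls to the robot, and variables do not carry over. Pictures are saved under pics/ and viewed, and the job is handed in when it is done.

```bash
mkdir -p pics; cat > h.py <<'E'
from station import sense, capture
import cv2, numpy as np
def shot(n,f):
    s=sense(); c=capture(n); cv2.imwrite(f'pics/{f}.png',c['pixels'][:,:,::-1]); 
    np.savez(f'pics/{f}.npz',tcp=s['tcp_pos'],rot=s['ee_rot'],**c); return s,c
E
python3 - <<'E'
from h import *
print(sense())
for n in('scene','top','wrist'):
    s,c=shot(n,n+'0')
E
```

```text
{'time_s': 0.0, 'joints': array([ 9.07898535e+01,  2.20901482e+01,  3.79772680e-01, -3.02132588e-02,
       -6.84107881e+01, -1.48166168e+01]), 'joint_velocities': array([ 0.10042736, -0.0179452 , -0.02227044,  0.0205344 ,  0.06374604,
       -0.08109425]), 'effort': array([-6.31109397e-04, -3.90661168e+01,  1.87400687e+01,  4.21973169e+00,
        1.09671257e-02, -1.99555925e-04]), 'tcp_pos': array([0.1513133 , 0.60578316, 0.22146284]), 'ee_rot': array([[-2.42563341e-01, -9.70135461e-01, -4.61129724e-04],
       [-9.70133144e-01,  2.42563770e-01, -2.12121171e-03],
       [ 2.16971607e-03, -6.71709715e-05, -9.99997644e-01]]), 'wrist_force': array([-0.5314661 ,  0.51800119,  0.13705064]), 'moment': array([-0.04967385,  0.01653632, -0.02658584]), 'gripper_width': 1.0026975286429138}
```

View pics/scene0.png

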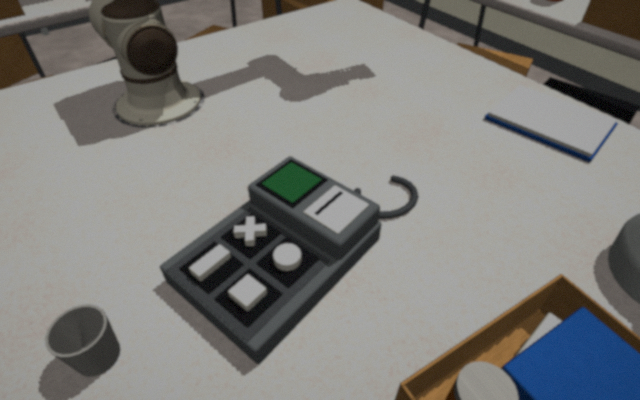

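View pics/top0.png

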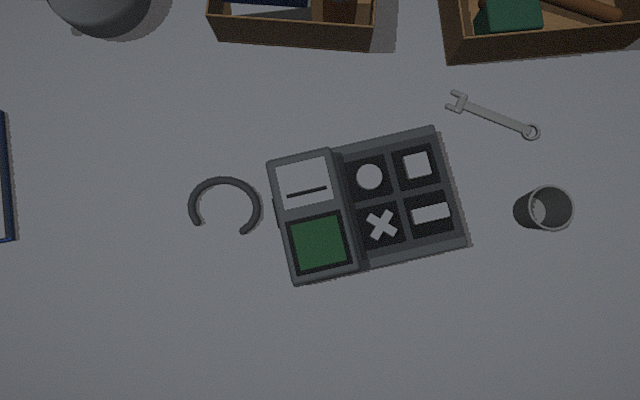

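View pics/wrist0.png

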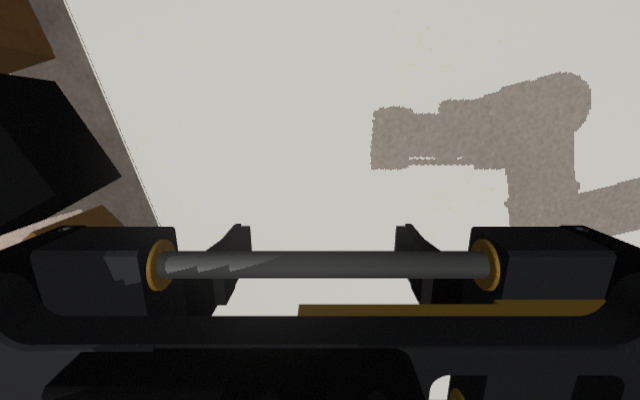

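```bash
cat > m.py <<'E'
import numpy as np,cv2
def ray(c,T,u,v):
    d=T[:3,:3]@np.array([(u-c['cx'])/c['fx'],(v-c['cy'])/c['fy'],1]);return T[:3,3],d
def plane(c,T,u,v,z):
    o,d=ray(c,T,u,v);return o+d*(z-o[2])/d[2]
def tri(r):
    A=0;b=0
    for o,d in r:
        d=d/np.linalg.norm(d);P=np.eye(3)-np.outer(d,d);A=A+P;b=b+P@o
    x=np.linalg.solve(A,b);return x,[np.linalg.norm(np.cross(x-o,d/np.linalg.norm(d))) for o,d in r]
def blob(img,u,v,thr=None,w=28):
    g=img.min(axis=2).astype(np.uint8);u,v=int(u),int(v)
    s=g[v-w:v+w,u-w:u+w]
    p=g[v-3:v+4,u-3:u+4].mean();t=thr or p*0.88
    m=(g>t).astype(np.uint8);n,l,st,ce=cv2.connectedComponentsWithStats(m)
    k=l[v,u];return ce[k],st[k],t
E
python3 - <<'E'
from m import *
S=dict(np.load('pics/scene0.npz'));T=dict(np.load('pics/top0.npz'))
P=dict(round=((287,254),(369,176)),square=((247,290),(417,165)),bar=((210,261),(431,213)),cross=((250,230),(382,224)))
for k,(a,b) in P.items():
    ca,sa,ta=blob(S['pixels'],*a);cb,sb,tb=blob(T['pixels'],*b)
    x,e=tri([ray(S,S['world_from_camera'],*ca),ray(T,T['world_from_camera'],*cb)])
    def dp(C,c):
        d=float(C['depth'][int(c[1]+.5),int(c[0]+.5)]);o,r=ray(C,C['world_from_camera'],*c);return o+r*d
    print(k,ca.round(1),sa,cb.round(1),sb,'tri',x.round(4),np.round(e,4),'S',plane(S,S['world_from_camera'],*ca,.065).round(4),'T',plane(T,T['world_from_camera'],*cb,.065).round(4),dp(S,ca).round(4),dp(T,cb).round(4))
E
```

```text
round [286.7 253.9] [274 244  26  21 420] [368.9 175.9] [357 164  25  25 479] tri [ 0.6281 -0.0247  0.0635] [0.0002 0.0002] S [ 0.6292 -0.025   0.065 ] T [ 0.6277 -0.0247  0.065 ] [ 0.6301 -0.0255  0.0662] [ 0.6276 -0.0246  0.0658]
square [246.8 289.7] [230 276  35  29 555] [417.2 164.4] [404 152  28  26 514] tri [ 0.6476 -0.1025  0.063 ] [0.0003 0.0003] S [ 0.649  -0.1027  0.065 ] T [ 0.647  -0.1023  0.065 ] [ 0.6492 -0.1027  0.0652] [ 0.6471 -0.1024  0.0647]
bar [208.8 259.8] [191 245  37  30 435] [430.6 212.4] [412 202  38  22 515] tri [ 0.5699 -0.1222  0.063 ] [0. 0.] S [ 0.5715 -0.1225  0.065 ] T [ 0.5697 -0.1217  0.065 ] [ 0.5723 -0.1227  0.066 ] [ 0.5697 -0.1215  0.0657]
cross [249.5 228. ] [235 217  30  23 289] [381.5 224.4] [367 210  30  30 436] tri [ 0.5502 -0.0441  0.0631] [0.0004 0.0004] S [ 0.552  -0.0444  0.065 ] T [ 0.5499 -0.0442  0.065 ] [ 0.5515 -0.0442  0.0643] [ 0.5499 -0.0441  0.0652]
```

```bash
python3 -m crank '[[0,0,0,-0.12],[0,0,0,-0.12],[0,0,0,-0.12],[0,0,0,-0.12],[0,0,0,0]]' 0
cat > go.py <<'E'
import sys,numpy as np
from station import sense
s=sense();R=s['ee_rot'];t=dict(r=(.6283,-.0248),s=(.6477,-.1025),b=(.5703,-.122))[sys.argv[1]]
z=float(sys.argv[2]);d=np.r_[t,z]-s['tcp_pos'];ya=np.degrees(np.arctan2(R[1,0],R[0,0]))
print('t',s['time_s'],'tcp',s['tcp_pos'].round(4),'yaw',ya.round(2),'F',s['wrist_force'].round(1),'w',round(s['gripper_width'],3),'tool delta mm',(R.T@d*1000).round(1),'R z',R[:,2].round(3))
E
python3 go.py r .16
```

```text
time_s: 0.57
tcp_pos: [0.1514, 0.6062, 0.2221]
ee_rot: [[0.235, -0.972, -0.0], [-0.972, -0.235, -0.001], [0.001, 0.0, -1.0]]
wrist_force: [0.4, 0.3, -1.0]
gripper_width: 0.706
t 0.5667 tcp [0.1514 0.6062 0.2221] yaw -76.41 F [ 0.4  0.3 -1. ] w 0.706 tool delta mm [ 725.3 -315.4   62.5] R z [-0.    -0.001 -1.   ]
```

```bash
python3 -m crank '[[0.029,-0.0126,0,0],[0.029,-0.0126,0,0],[0.029,-0.0126,0,0],[0.029,-0.0126,0,0],[0.029,-0.0126,0,0]]'
python3 -m crank '[[0.029,-0.0126,0,0],[0.029,-0.0126,0,0],[0.029,-0.0126,0,0],[0.029,-0.0126,0,0],[0.029,-0.0126,0,0]]'
python3 -m crank '[[0.029,-0.0126,0,0],[0.029,-0.0126,0,0],[0.029,-0.0126,0,0],[0.029,-0.0126,0,0],[0.029,-0.0126,0,0]]'
python3 -m crank '[[0.029,-0.0126,0,0],[0.029,-0.0126,0,0],[0.029,-0.0126,0,0],[0.029,-0.0126,0,0],[0.029,-0.0126,0,0]]'
python3 go.py r .12
```

```text
time_s: 0.98
tcp_pos: [0.247, 0.4786, 0.2223]
ee_rot: [[0.23, -0.973, -0.0], [-0.973, -0.23, -0.0], [0.0, 0.0, -1.0]]
wrist_force: [1.0, -0.2, 0.4]
gripper_width: 0.324
time_s: 1.4
tcp_pos: [0.3421, 0.3522, 0.2226]
ee_rot: [[0.23, -0.973, -0.0], [-0.973, -0.23, 0.0], [-0.0, 0.0, -1.0]]
wrist_force: [-0.1, 0.4, 0.8]
gripper_width: 0.019
time_s: 1.82
tcp_pos: [0.4372, 0.2259, 0.2226]
ee_rot: [[0.23, -0.973, 0.0], [-0.973, -0.23, 0.0], [-0.0, -0.0, -1.0]]
wrist_force: [-0.1, -0.7, -0.2]
gripper_width: 0.011
time_s: 2.23
tcp_pos: [0.5323, 0.0996, 0.2225]
ee_rot: [[0.23, -0.973, -0.0], [-0.973, -0.23, 0.0], [-0.0, 0.0, -1.0]]
wrist_force: [0.4, 1.1, 0.1]
gripper_width: 0.009
t 2.2333 tcp [0.5323 0.0996 0.2225] yaw -76.73 F [0.4 1.1 0.1] w 0.009 tool delta mm [143.1 -65.  102.5] R z [-0.  0. -1.]
```

```bash
python3 -m crank '[[0.029,-0.0126,0,0],[0.029,-0.0126,0,0],[0.029,-0.0126,0,0],[0.029,-0.0126,0,0],[0,0,0,0]]' >/dev/null
python3 -m crank '[[0,0,0,0],[0,0,0,0]]' | head -1
python3 go.py r .12
```

```text
time_s: 2.82
t 2.8167 tcp [6.072e-01 1.000e-04 2.221e-01] yaw -76.65 F [-0.4  0.4 -0. ] w 0.007 tool delta mm [ 29.1 -14.9 102.1] R z [-0.001  0.    -1.   ]
```

```bash
python3 -m crank '[[0.015,-0.0075,0.02,0],[0.014,-0.0075,0.02,0],[0,0,0.03,0],[0,0,0.02,0],[0,0,0.01,0]]' >/dev/null
python3 -m crank '[[0,0,0,0],[0,0,0,0]]' | head -1
python3 go.py r .12
python3 - <<'E'
from h import *
shot('wrist','w1');shot('scene','s1');shot('top','t1')
a=[cv2.imread(f'pics/{k}1.png') for k in 'wst']
cv2.imwrite('pics/c1.png',cv2.resize(np.vstack([np.hstack(a[:2]),np.hstack([a[2],a[2]*0])]),(800,500)))
E
```

```text
time_s: 3.4
t 3.4 tcp [ 0.6293 -0.0239  0.1233] yaw -76.45 F [-0.1 -0.1  0.4] w 0.006 tool delta mm [0.7 1.2 3.3] R z [ 0.001 -0.    -1.   ]
```

View pics/c1.png

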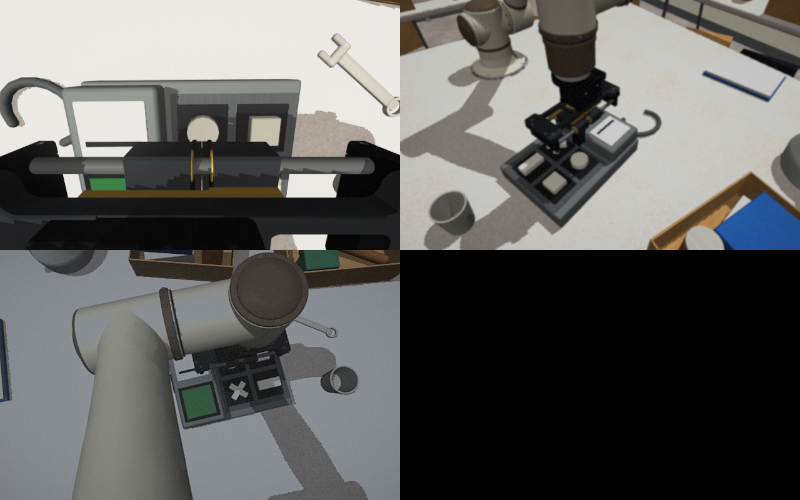

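View pics/w1.png

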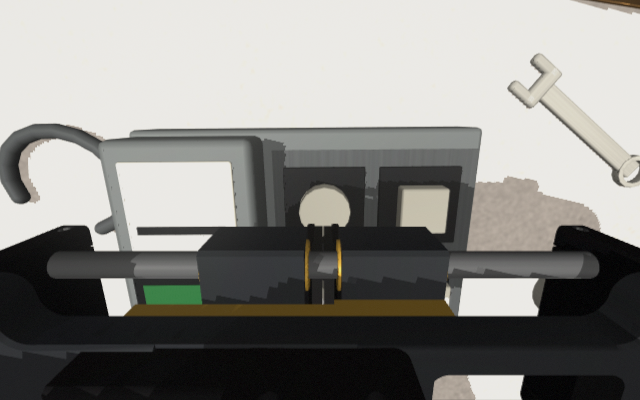

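The closed fingers sit in line with the round key (wrist image, key at about 325,210). The square key is at 423,210. I'll descend now.

```bash
python3 -m crank '[[0,0.001,0.02,0],[0,0,0.02,0],[0,0,0.01,0],[0,0,0,0],[0,0,0,0]]' >/dev/null
python3 go.py r .058
```

```text
t 3.9667 tcp [ 0.6286 -0.025   0.0732] yaw -76.5 F [-0.1 -0.4  0.6] w 0.004 tool delta mm [-0.2  0.2 15.2] R z [ 0.001 -0.    -1.   ]
```

```bash
python3 -m crank '[[0,0,0.006,0],[0,0,0.005,0],[0,0,0.003,0],[0,0,0.001,0],[0,0,0,0]]'|grep -v rot
python3 -m crank '[[0,0,0,0],[0,0,0,0]]' |grep -v rot
python3 go.py r .058; python3 -c "
from h import *
s,c=shot('scene','s2');cv2.imwrite('pics/s2c.png',cv2.resize(c['pixels'][170:370,140:400,::-1],None,fx=3,fy=3,interpolation=2))"
```

```text
time_s: 4.38
tcp_pos: [0.6295, -0.0247, 0.0585]
wrist_force: [2.1, 1.6, 3.5]
gripper_width: 0.005
time_s: 4.55
tcp_pos: [0.6295, -0.0248, 0.0586]
wrist_force: [3.7, 0.5, 3.5]
gripper_width: 0.007
t 4.55 tcp [ 0.6295 -0.0248  0.0586] yaw -76.5 F [3.7 0.5 3.5] w 0.007 tool delta mm [-0.2  1.2  0.6] R z [ 0.003  0.    -1.   ]
```

View pics/s2c.png

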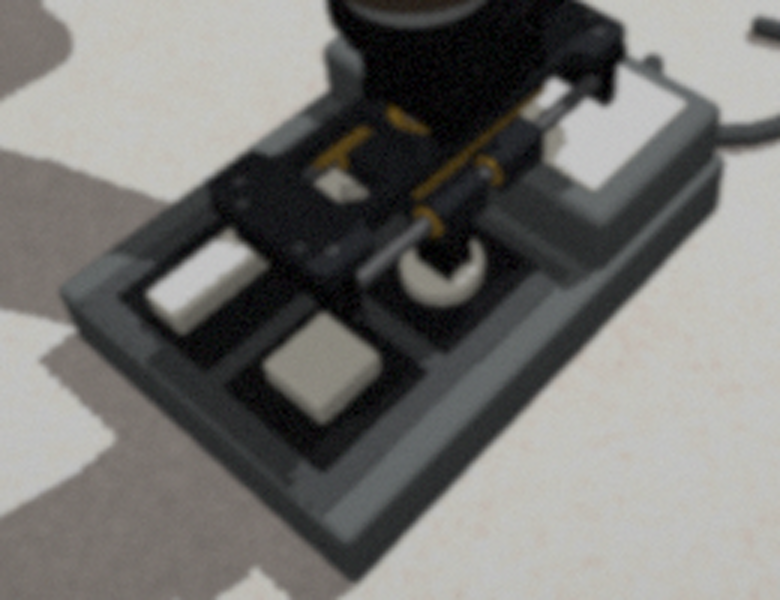

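The round key is down: z is 0.0586 and 3.5 N matches the spring at about 6.5 mm of travel. The square and bar keys stand up in the picture. I'll lift and move to the square key.

```bash
python3 -m crank '[[0,0,-0.005,0],[0,0,-0.01,0],[0,0,-0.02,0],[0,0,-0.015,0],[0,0,0,0]]'|grep -v rot
python3 -m crank '[[0,0,0,0],[0,0,0,0]]' |grep -v rot
python3 go.py s .105; python3 -c "
from h import *
s,c=shot('wrist','w3')"
```

```text
time_s: 5.02
tcp_pos: [0.6287, -0.0251, 0.1107]
wrist_force: [0.4, -0.1, 0.6]
gripper_width: 0.004
time_s: 5.18
tcp_pos: [0.6265, -0.0251, 0.1064]
wrist_force: [-0.4, -0.1, -0.1]
gripper_width: 0.002
t 5.1833 tcp [ 0.6265 -0.0251  0.1064] yaw -76.56 F [-0.4 -0.1 -0.1] w 0.002 tool delta mm [80.2 -2.6  1.4] R z [-0.003  0.    -1.   ]
```

View pics/w3.png

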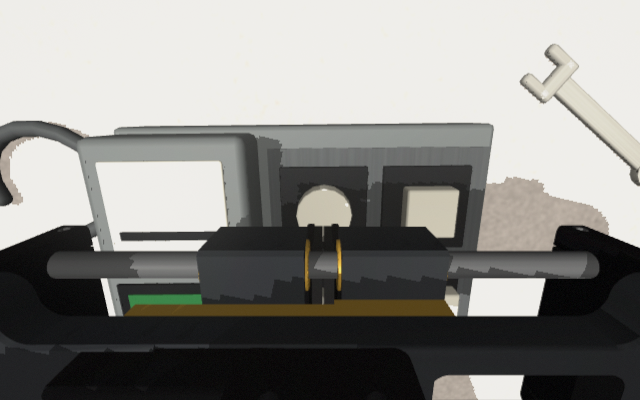

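The round key is back up and the till has not moved (round at 325,212, square at 431,211). On to the square key.

```bash
python3 -m crank '[[0.025,-0.001,0,0],[0.03,-0.001,0,0],[0.02,0,0,0],[0.005,0,0,0],[0,0,0,0]]'|grep xx
python3 -m crank '[[0,0,0,0],[0,0,0,0]]' |grep xx
python3 go.py s .075
```

```text
t 5.8167 tcp [ 0.6481 -0.1014  0.107 ] yaw -76.48 F [0.4 0.9 0.2] w 0.001 tool delta mm [ 1.   0.6 32. ] R z [-0.001  0.    -1.   ]
```

```bash
python3 -m crank '[[0.001,0,0.015,0],[0,0,0.012,0],[0,0,0.005,0],[0,0,0,0],[0,0,0,0]]'|grep xx
python3 go.py s .0585
```

```text
t 6.2333 tcp [ 0.6487 -0.1028  0.0752] yaw -76.47 F [-0.1 -0.1  0.6] w 0.002 tool delta mm [-0.6  0.9 16.7] R z [-0.001 -0.    -1.   ]
```

```bash
python3 -m crank '[[0,0,0.007,0],[0,0,0.005,0],[0,0,0.004,0],[0,0,0.001,0],[0,0,0,0]]'|grep -v rot
python3 -m crank '[[0,0,0,0],[0,0,0,0]]' |grep -v rot
```

```text
time_s: 6.65
tcp_pos: [0.6496, -0.1031, 0.059]
wrist_force: [0.0, 0.2, 3.0]
gripper_width: 0.001
time_s: 6.82
tcp_pos: [0.6495, -0.1031, 0.0592]
wrist_force: [0.1, 1.7, 3.7]
gripper_width: 0.007
```

```bash
python3 -m crank '[[0,0,0.001,0],[0,0,0,0]]'|grep -v rot
python3 -m crank '[[0,0,-0.005,0],[0,0,-0.01,0],[0,0,-0.02,0],[0,0,-0.015,0],[0,0,0,0]]'|grep xx
python3 -m crank '[[0,0,0,0],[0,0,0,0]]' |grep -v rot
python3 go.py b .105; python3 -c "
from h import *
s,c=shot('wrist','w4')
s,c=shot('scene','s4')
"
```

```text
time_s: 6.98
tcp_pos: [0.6495, -0.1031, 0.058]
wrist_force: [1.4, 1.1, 3.3]
gripper_width: 0.002
time_s: 7.57
tcp_pos: [0.6476, -0.1034, 0.1066]
wrist_force: [-0.0, 0.6, -1.0]
gripper_width: 0.004
t 7.5667 tcp [ 0.6476 -0.1034  0.1066] yaw -76.56 F [-0.   0.6 -1. ] w 0.004 tool delta mm [ 0.1 79.5  1.8] R z [-0.003  0.    -1.   ]
```

View pics/s4.png

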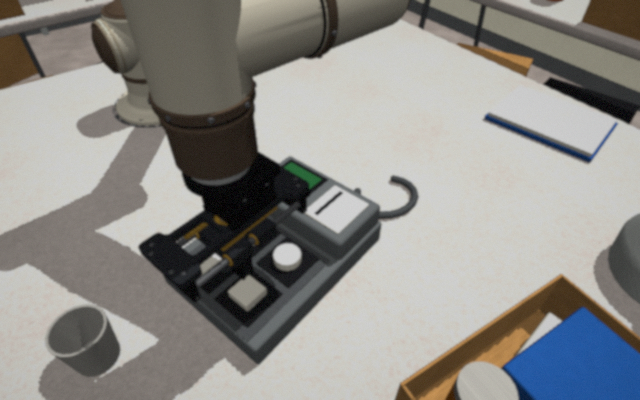

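The round key (287,257) and square key (247,292) are both up and where they were before. Next is the bar.

```bash
python3 -m crank '[[0,0.025,0,0],[0,0.03,0,0],[0,0.02,0,0],[0,0.004,0,0],[0,0,0,0]]'|grep xx
python3 -m crank '[[0,0,0,0],[0,0,0,0]]' |grep xx
python3 go.py b .075
```

```text
t 8.25 tcp [ 0.5732 -0.1215  0.1074] yaw -76.5 F [ 0.   0.9 -0.6] w 0.002 tool delta mm [-0.2  3.  32.4] R z [ 0.001 -0.    -1.   ]
```

```bash
python3 -m crank '[[0,0.003,0.015,0],[0,0,0.012,0],[0,0,0.005,0],[0,0,0,0],[0,0,0,0]]'|grep xx
python3 go.py b .058
```

```text
t 8.6667 tcp [ 0.5699 -0.1223  0.0754] yaw -76.5 F [ 1.  -0.   0.5] w 0.004 tool delta mm [-0.2 -0.5 17.4] R z [-0. -0. -1.]
```

```bash
python3 -m crank '[[0,0,0.007,0],[0,0,0.005,0],[0,0,0.004,0],[0,0,0.002,0],[0,0,0,0]]'|grep -v rot
python3 -m crank '[[0,0,0,0],[0,0,0,0]]' |grep -v rot
```

```text
time_s: 9.08
tcp_pos: [0.5701, -0.1223, 0.0579]
wrist_force: [1.4, 0.9, 3.0]
gripper_width: 0.005
time_s: 9.25
tcp_pos: [0.5701, -0.1223, 0.0583]
wrist_force: [1.7, 0.8, 3.6]
gripper_width: 0.001
```

```bash
python3 -m crank '[[0,0,-0.005,0],[0,0,-0.01,0],[0,0,-0.02,0],[0,0,-0.03,0],[0,0,-0.03,0]]'|grep xx
python3 -m crank '[[0,0,-0.03,0],[0,0,-0.02,0],[0,0,0,0],[0,0,0,0],[0,0,0,0]]'|grep -v rot
python3 -m crank '[[0,0,0,0],[0,0,0,0],[0,0,0,0]]' |grep -v rot
python3 - <<'E'
from h import *
s,c=shot('wrist','w5');T=np.eye(4);T[:3,:3]=s['ee_rot'];T[:3,3]=s['tcp_pos'];T=T@c['hand_eye']
for n,p in dict(round=(.6283,-.0248),square=(.6477,-.1025),bar=(.5703,-.122),cross=(.551,-.0442)).items():
    q=np.linalg.inv(T)@np.r_[p,.065,1];print(n,(c['fx']*q[0]/q[2]+c['cx']).round(),(c['fy']*q[1]/q[2]+c['cy']).round())
shot('scene','s5')
E
```

```text
time_s: 10.08
tcp_pos: [0.5677, -0.1223, 0.2017]
wrist_force: [0.5, 0.0, -0.2]
gripper_width: 0.007
time_s: 10.33
tcp_pos: [0.5685, -0.1224, 0.2014]
wrist_force: [-0.1, 0.9, -0.0]
gripper_width: 0.006
round 240.0 108.0
square 321.0 107.0
bar 322.0 186.0
cross 246.0 187.0
```

View pics/s5.png

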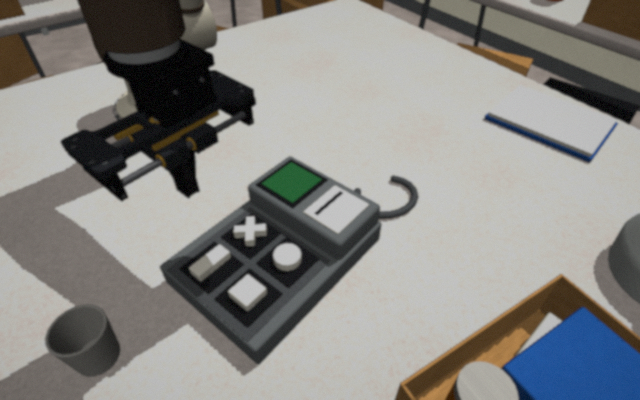

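View pics/w5.png

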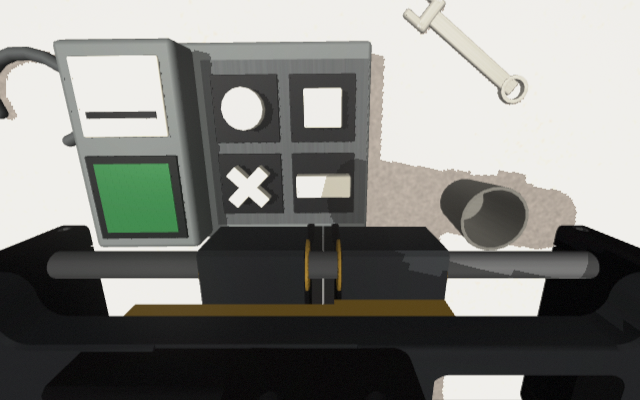

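All four keys are up and in place. In the wrist view they are at round 242,108, square 322,108, bar 323,186 and cross 248,187, matching the positions predicted for 65 mm height. The arm is clear of the till.

```bash
python3 -c "
from station import finish_job,sense
print(finish_job(),sense()['time_s'])"
```

```text
the job is handed in; nothing more can be done
the job is handed in; nothing more can be done
```

I pressed the round key, then the square key, then the long bar key with the closed fingers, and handed the job in at about 10.4 s of the 34 s allowed. No verdict was reported.

- **Finding the keys:** I found the keys from the scene and top views. Triangulated key heights came out at 63 to 63.5 mm against the stated 65 mm, within the 2 mm calibration; the depth readings gave 64 to 66 mm.
- **Presses:** At each press the TCP was at 58 to 59 mm with 3.0 to 3.7 N vertical, which fits the spring at 6 to 7 mm of travel. I lifted clear of the keys after each press. Pictures showed the round key back up before the square was pressed, and both back up before the bar.
- **Sideways force:** During the round press there was up to 3.7 N of sideways force and about 1 mm of TCP drift. I put it down to friction and did not look into it further. Neither the till nor the key had moved afterwards.
- **Final check:** The last pictures show all four keys up at their original positions. The cross key was never approached. The arm stands about 0.2 m up with no contact force.

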